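# Clear the dispersing probe and its guard sleeve for washing

### The arm

A 6-joint arm with a two-finger parallel gripper is mounted at the origin on the work surface. World frame = base frame: x ahead of the robot, y to its left, z up, the work surface at z = 0. Lengths are in mm, angles in rad, forces in N, time in s.
With the tool pointing down it reaches from about 375 to 975 mm from the base axis. Payload 3.8 kg.
Tool frame: the origin (TCP) lies on the front face of the gripper's body, between the roots of the fingers; the fingertips stand 73 mm ahead of it and the grasp point (between the pads) lies robot.grip_depth ahead of it (robot.grip_depth is the distance from the TCP to the grasp point, in mm); z points along the fingers, x is the direction in which the jaws open and shut, and the axes are right-handed (so a half turn about z gives the same grasp; the last joint's range is limited). The gripper opens to 85 mm and grips with 20 to 120 N. Pads are 22 mm wide; open, the fingers measure 114 mm over their backs; the gripper's body (76 mm by 85 mm) begins 54 mm behind the grasp point. The pads swing forward as they close: fully open they stand 13 mm farther back than shut.
Start: joints at [1.102, 0.264, 1.604, -0, 1.274, -0.037], TCP at [282.489, 613.041, 303.88] pointing down, gripper open.
Joint ranges: [-2.63, 2.63], [-0.94, 2.18], [0.31, 2.57], [-1.31, 4.45], [0, 2.66], [-2.55, 2.55]. Speed limits (rad/s): [2.57, 2.57, 3.14, 3.14, 3.14, 3.14].

### API

Orientations are given as a rotation vector (axis times angle).
In Python, from workcell import sensors, eyes, order, robot gives the robot as it stands.
- The arm moves only by the tool drive_tool, never from a script. Its argument "commands" is a list of rows, each a list of 2 entries, a list of its own where there are three numbers: the shift along the tool's x, y, z in units of 40 mm (1.0 is 40 mm), then the turn about the tool's z in rad. A call has 1 to 8 rows; each row is the pose to reach, as a shift and turn from the pose commanded when the call began, along the tool's axes at that moment; what a row does not reach only later rows make up. A row lasts 1/10 s, in which the tool goes at most 50 mm and 8.59 degrees, less where a joint would pass 70% of its speed; a pose out of reach is approached as far as the arm can. A call with a gripper value outside its range is refused whole. "grip" is the finger opening in mm, from 0 to 85.4, set as the call begins (left out, the last holds). The fingers move at their own pace and stop on an object; the grip force is fixed at half the most. Time passes only in rows, so rows that repeat a pose let the fingers close. It gives the time, the measured TCP pose, the force and the opening at its end, in the units of the state.
- sensors.sense(): the state, without advancing time (a new reading comes with each control period).
- eyes.camera(name): name is "scene" or "top"; returns a dict with "frame" (400x640x3 uint8, blue, green, red), "z_map" (400x640 float32, mm along the optical axis (not along the pixel's ray), 0 where there is no reading), "mtx" (3x3 intrinsics, pixels), "camera_from_world" (4x4, takes a point from world to camera coordinates). Camera axes: x right, y down, z forward; pixel columns grow to the right and rows downward; lengths in mm; the calibration is good to about 2 mm. A picture is of the moment at which its call begins.
- order.sign_off(): hands the job in, once; it reports no verdict.
The state is a dict: "time_s": time; "joints": joint angles; "qd": joint speeds; "tau": joint torques, N m; "tool_pos": TCP position; "orientation": TCP orientation; "force": force on the tool from outside, world axes, zero at the start; "ft_torque": the same for the moment, N m; "grip_width": finger opening in mm.
Only numpy, scipy, OpenCV 4.12 (cv2) and the standard library are available. Lean on these libraries where they do the work, as an engineer would, in place of code of your own. Each camera call takes 0.05 s, during which the arm holds its last target.

### The job

Get the probe set ready for washing. First slide the white guard sleeve off the open end of the drying rod and lower it onto the floor of the wash tray, lying on its side, without dropping it. Then ease the probe out of its tight cutout with small wiggling twists, because a plain pull lifts the whole case, which must stay down in its place, and lower the probe, head up, into the beaker in the tray; leave the other things on the bench alone.

Things in the scene. Friction and masses are not known exactly. Their poses are not given: they have to be found in the camera images.
- sleeve_mid (a point): centre (on the bore axis, half-way along) of the guard sleeve: a plain white plastic tube 80 mm long, 44 mm outside, 32 mm bore, about 90 g. Its own x axis runs along the bore. It starts hanging on the drying rod with its centre 9 mm below the rod's axis.
- rod_end (a point): centre of the open end of the drying rod, a level steel rod 14 mm in diameter, its axis 150 mm above the bench. Its x axis runs along the rod from this open end to the post, where the rod is fixed 140 mm away in a clamp block (near face 127 mm from here, top 165 mm above the bench). Slide the sleeve towards -x: it is free once its centre is over 40 mm beyond this point.
- probe_head (a point): centre of the grip head of the dispersing probe: an upright grey plastic cylinder 32 mm in diameter and 52 mm tall, the top end of the probe. This point is on the probe's axis 144 mm above its lower tip and 26 mm below its top. The probe's z axis points from tip to head.
- probe_tip (a point): centre of the flat lower end of the probe: 170 mm long in all, about 220 g, below the head a steel shaft 26 mm in diameter and 118 mm long. At the start the lower 60 mm stand in the cutout of the case, and the rest sticks up.
- case (a joint): how far the case has been lifted off its place, in m: 0 at the start, grows upward. The case (190 x 160 mm, 75 mm high, black with a grey foam insert, about 1.0 kg) stands loose between four fixed corner angles, which let it rise but not turn or slide; it sinks back under its own weight.
- cutout (a point): centre of the mouth of the cutout in the case, level with the foam's top, 68 mm above the bench, on the probe's axis; it moves with the case, whose axes it has (z up, x along its 190 mm side). The cutout is 36 mm square and 60 mm deep. Sprung pads in it, 36 to 54 mm below the mouth, pinch the shaft from four sides.
- tray: fixed white wash tray, 280 mm (x) by 170 mm (y), 55 mm high, walls 4 mm. Origin: centre of its underside; its inner floor is 4 mm above. The beaker is fixed in the -x half, the +x part (x from -20 to +125 mm) is free for the sleeve, whose centre is 26 mm above the origin when it lies there.
- beaker_floor (a point): centre of the inner floor of the white plastic beaker fixed in the tray, 85 mm from the tray's origin along the tray's -x, 9 mm above the bench. The beaker is open at the top, 76 mm bore at the top and 72 mm at the floor, its rim 99 mm above this point. The probe may lean in it.
- reagent: bystander: white bottle, 64 mm in diameter, 150 mm tall; origin at the centre of its underside
- rack: bystander: blue wire tube rack, 76 x 170 x 64 mm; origin at the centre of its underside
- jar: bystander: amber jar, 70 mm in diameter, 70 mm tall; origin at the centre of its underside
- brush: bystander: flat brush with a wooden handle, 200 mm long, lying on the bench
- sleeve: the guard sleeve itself; origin at its centre, as point sleeve_mid
- stand: fixed drying stand: dark base plate 200 x 100 mm, 14 mm thick, with an upright post that carries the rod; origin at the centre of its underside, the post at 85 mm along its +x, the rod pointing along its -x
- probe: the probe itself, origin as point probe_tip. The pads hold it with more friction than the weight of the case, so a straight pull lifts the case. Turned to and fro about its own axis (some 0.3 rad each way) while it is raised slowly, the rim moving 2 to 3 times as fast as the rise, it slips out with little upward force. Loose once raised 25 mm; clear of the foam at 60 mm.
Things that resemble listed ones, but are neither listed nor needed, are in the scene too. What is shaped like the sleeve but blue is not meant. There is more than one size of the probe; the one meant has the size given above.

How it is judged (in metres and radians):
On the way, in this order (a step that is already met when the one before it is completed fails the run):
1. the sleeve, still held, is lowered to the floor of the wash tray, lying (x of sleeve_mid in the frame of tray between -0.02 and 0.125 m and y of sleeve_mid in the frame of tray between -0.075 and 0.075 m and z of sleeve_mid in the frame of tray below 0.045 m and angle between sleeve_mid's own x axis and vertical above 1.35 rad and contact force between the fingers and sleeve above 0.5 N), for 0.1 s.
2. the probe is drawn fully out of the case, held (z of probe_tip in the frame of cutout above 0.003 m and contact force between the fingers and probe above 0.5 N), for 0.1 s.
3. the probe, still held, is lowered into the beaker to within 35 mm of its floor (horizontal distance between probe_tip and beaker_floor below 0.036 m and z of probe_tip in the frame of beaker_floor below 0.035 m and contact force between the fingers and probe above 0.5 N), for 0.1 s.
At the end, for the whole second after the job is handed in: The sleeve lies on its side (within 12 degrees of level) on the free part of the tray floor; the probe stands head up in the beaker, tip within 25 mm of its floor, at most 34 degrees from upright; both released and at rest; the case stands down in its place (within 4 mm) (x of sleeve_mid in the frame of tray between -0.02 and 0.125 m and y of sleeve_mid in the frame of tray between -0.075 and 0.075 m and z of sleeve_mid in the frame of tray below 0.038 m and angle between sleeve_mid's own x axis and vertical above 1.35 rad and horizontal distance between probe_tip and beaker_floor below 0.036 m and z of probe_tip in the frame of beaker_floor below 0.025 m and angle between probe_tip's own z axis and vertical below 0.6 rad and linear speed of each of sleeve, probe below 0.03 m/s and value of joint case below 0.004 m); the robot touches nothing.
It fails at once if the case is lifted more than 12 mm (value of joint case above 0.012 m).
It fails at once if a bystander is moved by more than 30 mm (distance of any of reagent, rack, jar, brush from where it was at the start of the episode above 0.03 m).
It also fails if it takes over 72 s, if anything falls off the work surface, if the arm or the gripper's body presses on something with over 40 N, if the wrist force passes 120 N, or if a joint passes its speed limit or range.

## Working session

There is one attempt and no reset: what is moved stays moved. The work goes in short steps, Python scripts to look and compute and a tool call to move; the robot and the scene stay as the last step left them, time stands still between calls to the robot, and variables do not carry over. Pictures are saved under pics/ and viewed, and the job is handed in when it is done.

Besides the shell and the picture viewer there is one more tool, called after "Call:" as name([rows], argument=value, ...), one row to a line, values as JSON. drive_tool: Moves the arm, as the interface text tells. Its arguments: {"type":"object","properties":{"commands":{"type":"array"},"grip":{"type":"number"}},"required":["commands"]}

```bash
mkdir -p pics
cat > h.py <<'E'
import numpy as np, cv2
from workcell import sensors, eyes, order, robot
def snap(n,save=None):
    c=eyes.camera(n)
    if save: cv2.imwrite('pics/'+save,c['frame'])
    return c
def cloud(c):
    z=c['z_map'].astype(float);K=c['mtx'];v,u=np.mgrid[:z.shape[0],:z.shape[1]]
    P=np.stack([(u-K[0,2])/K[0,0]*z,(v-K[1,2])/K[1,1]*z,z,np.ones_like(z)],-1)
    W=P@np.linalg.inv(c['camera_from_world']).T
    W=W[...,:3]; W[z==0]=np.nan
    return W
E
python3 - <<'E'
from h import *
for n in('scene','top'):
    c=snap(n,n+'0.png'); np.save(n+'0.npy',cloud(c)); print(n,np.linalg.inv(c['camera_from_world']).round(2).tolist())
print(robot.grip_depth, sensors.sense())
E
```

```text
scene [[0.29, 0.71, -0.64, 1536.9], [0.96, -0.22, 0.19, -230.78], [-0.01, -0.67, -0.74, 1185.85], [0.0, 0.0, 0.0, 1.0]]
top [[-0.02, -0.99, 0.1, 472.12], [-1.0, 0.02, 0.0, -5.85], [-0.0, -0.1, -1.0, 1562.78], [0.0, 0.0, 0.0, 1.0]]
53.900000000000006 {'time_s': 0.1, 'joints': array([ 1.10211002e+00,  2.64671550e-01,  1.60527727e+00,  5.45624080e-05,
        1.27371559e+00, -3.69330990e-02]), 'qd': array([ 0.00022271, -0.0015563 , -0.00446056,  0.00063245,  0.00271741,
       -0.00018434]), 'tau': array([-4.67990787e-05, -5.16708934e+01, -3.68588877e+01, -6.81925803e-05,
        6.26421926e-03, -2.06829054e-05]), 'tool_pos': array([282.23065941, 612.57689685, 302.66909482]), 'orientation': array([ 2.64488512,  1.69347355, -0.00284426]), 'force': array([ 0.4170118 ,  0.67572822, -0.1843973 ]), 'ft_torque': array([ 0.03062168, -0.01085737,  0.03654787]), 'grip_width': 85.50032145594179}
```

```bash
ls .
```

```text
h.py
pics
scene0.npy
top0.npy
```

View pics/scene0.png

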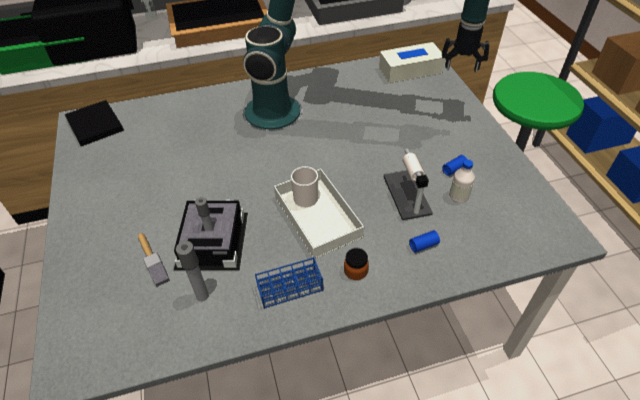

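View pics/top0.png

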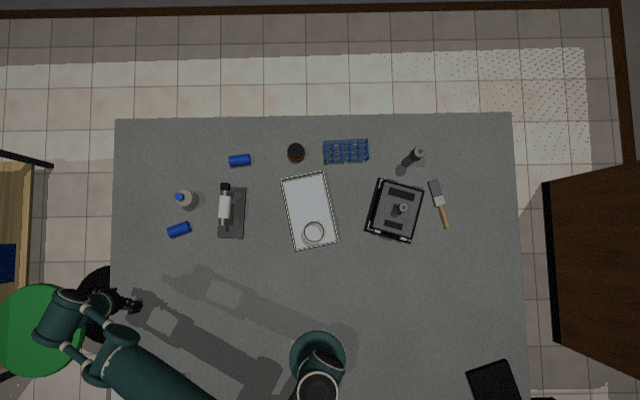

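The scene view shows the sleeve at (413,165) with the rod end at (405,152) pointing toward the robot and the post at (420,185). The tray is at (318,212) with the beaker at (304,187), and the case is at (210,232) with a probe at (203,210). There is a second standing probe at (190,265). Next I'll measure from the depth data.

Run:
```python
from h import *
T=np.load('top0.npy');S=np.load('scene0.npy')
A=np.vstack([T.reshape(-1,3),S.reshape(-1,3)]);A=A[~np.isnan(A).any(1)]
src=np.r_[np.zeros(T[...,0].size),np.ones(S[...,0].size)]
ok=(A[:,0]>300)&(A[:,0]<900)&(A[:,1]>-520)&(A[:,1]<520)&(A[:,2]>8)&(A[:,2]<400)
B=A[ok]
# height map render top view 1mm/1.5
img=np.zeros((400,700),np.float32)
ix=((900-B[:,0])/1.5).astype(int).clip(0,399);iy=((520-B[:,1])/1.5).astype(int).clip(0,699)
np.maximum.at(img,(ix,iy),B[:,2])
cv2.imwrite('pics/hm0.png',cv2.applyColorMap((img.clip(0,200)*1.27).astype(np.uint8),cv2.COLORMAP_JET))
print(np.nanmedian(T[250:260,240:280,2]),np.nanmedian(S[250:255,100:130,2]))
```

```text
0.5842105321903546 0.06808951022003384
```

View pics/hm0.png

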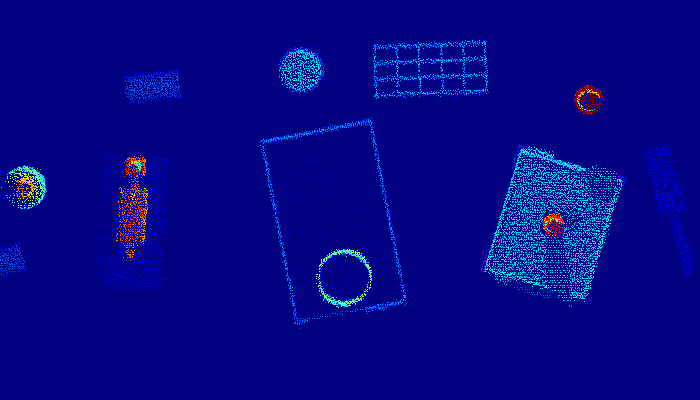

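Run:
```python
from h import *
from scipy.optimize import least_squares
cl={}
for n in('top','scene'):
    W=np.load(n+'0.npy');im=cv2.imread(f'pics/{n}0.png');w=W.reshape(-1,3);c=im.reshape(-1,3);k=~np.isnan(w).any(1);cl[n]=(w[k],c[k].astype(int))
def sel(n,x0,x1,y0,y1,z0,z1):
    w,c=cl[n];m=(w[:,0]>x0)&(w[:,0]<x1)&(w[:,1]>y0)&(w[:,1]<y1)&(w[:,2]>z0)&(w[:,2]<z1);return w[m],c[m]
for n in cl:
    w,c=sel(n,490,680,285,360,100,190)
    print(n,len(w))
    for x in range(490,680,8):
        m=(w[:,0]>=x)&(w[:,0]<x+8)
        if m.sum()>2: q=w[m]; print(x,m.sum(),'y',q[:,1].min().round(),q[:,1].max().round(),np.median(q[:,1]).round(1),'zmax',np.percentile(q[:,2],95).round(1),q[:,2].min().round(),c[m].mean(0).round())
    # probe head
    w,c=sel(n,520,610,-350,-260,140,195)
    print('probe',n,len(w),w.min(0),w.max(0))
    t=w[w[:,2]>np.percentile(w[:,2],97)-4];(cx,cy),r=cv2.minEnclosingCircle(t[:,:2].astype(np.float32));print('head top circle',cx,cy,r,np.median(t[:,2]))
    f=least_squares(lambda p:np.hypot(w[:,0]-p[0],w[:,1]-p[1])-16,[cx,cy],loss='soft_l1') 
    side=w[(w[:,2]<np.percentile(w[:,2],97)-6)];
    if len(side)>10:
        f=least_squares(lambda p:np.hypot(side[:,0]-p[0],side[:,1]-p[1])-16,[cx,cy],loss='soft_l1');print('side fit',f.x,len(side),side[:,2].min())
    w,c=sel(n,680,800,-410,-320,20,300);t=w[w[:,2]>w[:,2].max()-6];print('decoy',w[:,2].max(),cv2.minEnclosingCircle(t[:,:2].astype(np.float32)))
    w,c=sel(n,420,540,-80,80,80,130);print('beaker rim',w[:,2].max(),cv2.minEnclosingCircle(w[w[:,2]>98][:,:2].astype(np.float32)))
    w,c=sel(n,400,740,-110,140,40,62);print('tray',cv2.minAreaRect(w[:,:2].astype(np.float32)),w[:,2].max())
    w,c=sel(n,420,700,-440,-190,55,85);print('case',cv2.minAreaRect(w[:,:2].astype(np.float32)),np.percentile(w[:,2],[50,98]))
```

```text
top 407
514 11 y 319.0 334.0 324.8 zmax 159.3 148.0 [107. 108. 109.]
522 8 y 319.0 330.0 323.5 zmax 158.5 149.0 [106. 107. 107.]
530 8 y 319.0 329.0 324.1 zmax 157.2 151.0 [112. 112. 114.]
538 37 y 302.0 345.0 320.1 zmax 164.8 142.0 [130. 135. 136.]
546 27 y 302.0 345.0 321.2 zmax 165.2 145.0 [132. 137. 139.]
554 23 y 303.0 340.0 317.1 zmax 164.2 145.0 [136. 141. 141.]
562 26 y 302.0 340.0 317.1 zmax 167.3 146.0 [138. 143. 143.]
570 33 y 302.0 341.0 320.0 zmax 165.6 146.0 [137. 142. 143.]
578 28 y 299.0 342.0 316.5 zmax 166.2 130.0 [128. 132. 134.]
586 26 y 299.0 341.0 317.3 zmax 168.4 146.0 [132. 137. 137.]
594 27 y 300.0 342.0 316.6 zmax 166.4 141.0 [136. 140. 140.]
602 33 y 299.0 337.0 314.0 zmax 164.7 146.0 [138. 143. 144.]
610 22 y 299.0 337.0 317.1 zmax 166.4 147.0 [120. 124. 125.]
618 8 y 312.0 322.0 317.4 zmax 158.1 151.0 [103. 104. 105.]
626 8 y 313.0 323.0 317.5 zmax 158.3 149.0 [109. 110. 111.]
634 22 y 303.0 330.0 316.6 zmax 168.5 138.0 [31. 32. 32.]
642 22 y 302.0 332.0 313.4 zmax 167.7 101.0 [22. 22. 23.]
650 21 y 303.0 333.0 313.2 zmax 168.4 106.0 [24. 24. 25.]
658 17 
[... 1932 characters left out ...]
0 [30. 31. 31.]
probe scene 180 [ 542.90856876 -326.28644669  140.57869844] [ 578.74373885 -294.75248043  183.97483047]
head top circle 563.384521484375 -310.4999694824219 15.89528751373291 179.2133126677238
side fit [ 559.29906943 -310.55489146] 101 140.5786984437334
decoy 231.9272329585782 ((749.2413940429688, -363.10150146484375), 21.102916717529297)
beaker rim 113.55211412108883 ((483.1630859375, 2.9448368549346924), 44.98178482055664)
tray ((564.4340209960938, 20.007896423339844), (289.36572265625, 172.9354248046875), 10.919771194458008) 61.780420986031004
case ((559.2515869140625, -309.4682312011719), (164.4712677001953, 210.25885009765625), 72.15849304199219) [69.10500268 79.84458177]
```

```bash
cat >> h.py <<'E'
from scipy.spatial.transform import Rotation as Ro
def go(x,y,z,yaw=None,ref=None):
    s=sensors.sense();R=Ro.from_rotvec(s['orientation']).as_matrix();p=s['tool_pos']
    d=R.T@(np.array([x,y,z])-p)/40
    cy=np.degrees(np.arctan2(R[1,0],R[0,0]));t=0
    if yaw is not None: t=-np.radians((yaw-cy+90)%180-90)
    print('t',round(s['time_s'],2),'pos',p.round(1),'yaw',cy.round(2),'down',R[:,2].round(3),'F',s['force'].round(1),'g',round(s['grip_width'],1))
    print('shift',d.round(3),'turn',round(t,3),'dist mm',(np.linalg.norm(d)*40).round(), 'j6',s['joints'][5].round(2))
E
python3 -c "
from h import *
go(576,320.7,270,86)"
```

```text
t 0.1 pos [282.2 612.6 302.7] yaw 65.26 down [-0.001 -0.002 -1.   ] F [ 0.4  0.7 -0.2] g 85.5
shift [-3.552  9.724  0.823] turn -0.362 dist mm 415.0 j6 -0.04
```

Call:
drive_tool([
  [[-0.36, 0.97, 0.08], -0.04],
  [[-1.07, 2.92, 0.25], -0.11],
  [[-1.78, 4.86, 0.41], -0.18],
  [[-2.49, 6.8, 0.58], -0.25],
  [[-3.02, 8.27, 0.7], -0.31],
  [[-3.37, 9.24, 0.78], -0.36],
  [[-3.55, 9.72, 0.82], -0.36],
  [[-3.55, 9.72, 0.82], -0.36],
])

```text
time_s: 0.9
tool_pos: [560.3, 336.2, 272.3]
orientation: [-2.299, -2.14, 0.001]
force: [0.1, 0.2, -0.3]
grip_width: 85.4
```

```bash
python3 -c "
from h import *
go(576,320.7,199,86)"
```

```text
t 0.9 pos [560.3 336.2 272.3] yaw 85.89 down [-0.001 -0.    -1.   ] F [ 0.1  0.2 -0.3] g 85.4
shift [-0.359  0.421  1.831] turn -0.002 dist mm 77.0 j6 -1.0
```

Call:
drive_tool([
  [[0, 0, 0], 0],
  [[0, 0, 0], 0],
  [[0, 0, 0], 0],
])

```text
time_s: 1.2
tool_pos: [558.7, 338.5, 272.5]
orientation: [-2.299, -2.14, 0.001]
force: [0.3, -0.4, -0.5]
grip_width: 85.6
```

Run:
```python
from h import *
go(576,320.7,199,86)
c=snap('scene','s1.png');cv2.imwrite('pics/s1c.png',cv2.resize(c['frame'][90:260,330:530],None,fx=3.5,fy=3.5))
go(576,320.7,199,86)
```

```text
t 1.2 pos [558.7 338.5 272.5] yaw 85.9 down [-0.001  0.    -1.   ] F [ 0.3 -0.4 -0.5] g 85.6
shift [-0.412  0.464  1.838] turn -0.002 dist mm 78.0 j6 -0.99
t 1.25 pos [558.5 338.9 272.7] yaw 85.96 down [-0.001  0.    -1.   ] F [0.8 0.5 0.9] g 85.2
shift [-0.423  0.47   1.843] turn -0.001 dist mm 78.0 j6 -0.99
```

View pics/s1c.png

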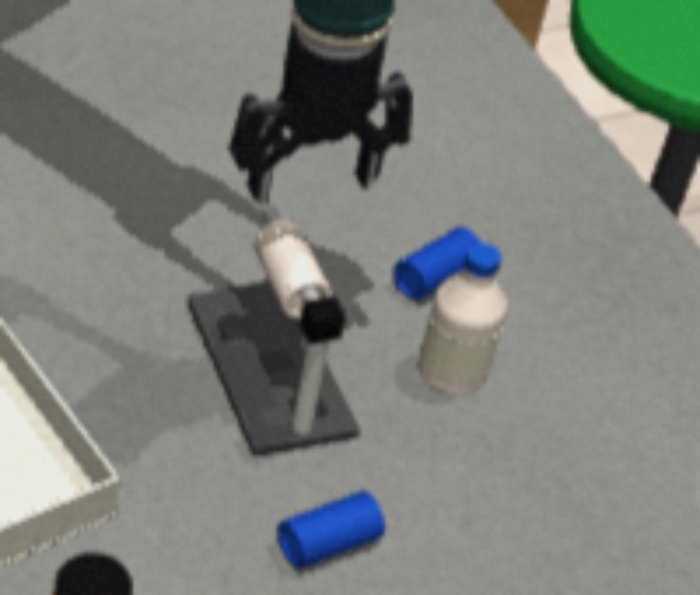

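The gripper sits above and behind the sleeve, with the sleeve at crop pixel (293,265). It hasn't reached its full target, so I'll align it horizontally and then descend.

Call:
drive_tool([
  [[-0.2, 0.23, 0.1], 0],
  [[-0.42, 0.47, 0.3], 0],
  [[-0.42, 0.47, 0.5], 0],
  [[-0.42, 0.47, 0.7], 0],
  [[-0.42, 0.47, 0.7], 0],
  [[-0.42, 0.47, 0.7], 0],
])

```text
time_s: 1.85
tool_pos: [576.5, 319.9, 244.2]
orientation: [-2.299, -2.14, 0.002]
force: [0.4, 0.3, 1.1]
grip_width: 85.6
```

Run:
```python
from h import *
go(576,320.7,199,86)
```

```text
t 1.85 pos [576.5 319.9 244.2] yaw 85.9 down [-0.001 -0.001 -1.   ] F [0.4 0.3 1.1] g 85.6
shift [ 0.019 -0.012  1.129] turn -0.002 dist mm 45.0 j6 -1.03
```

Call:
drive_tool([
  [[0.02, -0.01, 0.3], 0],
  [[0.02, -0.01, 0.6], 0],
  [[0.02, -0.01, 0.9], 0],
  [[0.02, -0.01, 1.1], 0],
  [[0.02, -0.01, 1.12], 0],
  [[0.02, -0.01, 1.12], 0],
])

```text
time_s: 2.45
tool_pos: [576.4, 320.6, 199.5]
orientation: [-2.3, -2.14, 0.002]
force: [-0.5, 0.3, 0.3]
grip_width: 85.5
```

Call:
drive_tool([
  [[0, 0, 0], 0],
  [[0, 0, 0], 0],
  [[0, 0, 0], 0],
  [[0, 0, 0], 0],
  [[0, 0, 0], 0],
  [[0, 0, 0], 0],
  [[0, 0, 0], 0],
  [[0, 0, 0], 0],
], grip=38)

```text
time_s: 3.25
tool_pos: [577.2, 321.0, 201.4]
orientation: [2.299, 2.14, 0.003]
force: [-0.1, -0.3, 5.9]
grip_width: 42.5
```

Run:
```python
from h import *
go(576,320.7,199,86)
c=snap('scene','s2.png');cv2.imwrite('pics/s2c.png',cv2.resize(c['frame'][90:260,330:530],None,fx=3.5,fy=3.5))
```

```text
t 3.25 pos [577.2 321.  201.4] yaw 85.89 down [ 0.002  0.001 -1.   ] F [-0.1 -0.3  5.9] g 42.5
shift [-0.01  -0.03   0.059] turn -0.002 dist mm 3.0 j6 -1.03
```

View pics/s2c.png

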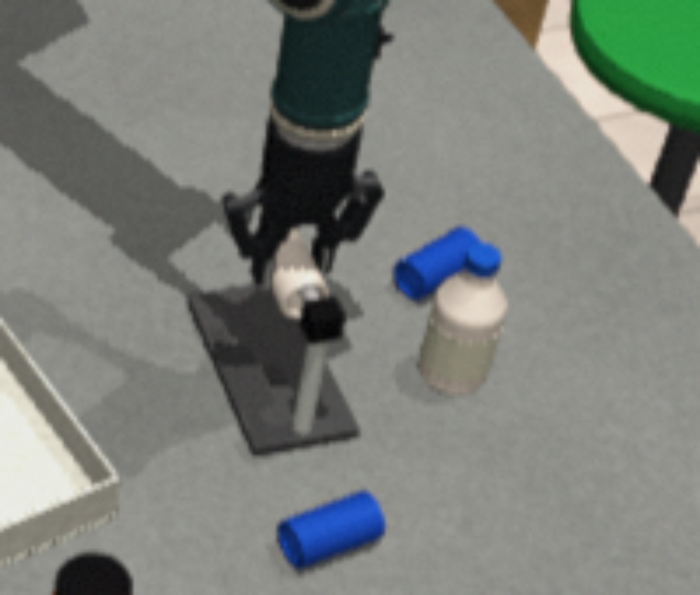

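Call:
drive_tool([
  [[0, 0, -0.08], 0],
  [[0, 0, -0.16], 0],
  [[0, 0, -0.22], 0],
  [[0, 0, -0.22], 0],
  [[0, 0, -0.22], 0],
])

```text
time_s: 3.8
tool_pos: [576.5, 320.7, 208.7]
orientation: [-2.3, -2.14, 0.001]
force: [0.1, -0.3, -0.5]
grip_width: 42.3
```

Run:
```python
from h import *
go(576-130,320.7+130*.07,208.5,86)
```

```text
t 3.8 pos [576.5 320.7 208.7] yaw 85.88 down [-0. -0. -1.] F [ 0.1 -0.3 -0.5] g 42.3
shift [-0.007 -3.27   0.006] turn -0.002 dist mm 131.0 j6 -1.03
```

Call:
drive_tool([
  [[0, -0.2, 0], 0],
  [[0, -0.5, 0], 0],
  [[0, -0.8, 0], 0],
  [[0, -1.1, 0], 0],
  [[0, -1.4, 0], 0],
  [[0, -1.7, 0], 0],
  [[0, -1.7, 0], 0],
])

```text
time_s: 4.5
tool_pos: [506.8, 325.7, 208.8]
orientation: [-2.298, -2.141, 0.002]
force: [0.2, 0.8, -1.2]
grip_width: 42.1
```

Call:
drive_tool([
  [[0, -0.3, 0], 0],
  [[0, -0.6, 0], 0],
  [[0, -0.9, 0], 0],
  [[0, -1.2, 0], 0],
  [[0, -1.5, 0], 0],
  [[0, -1.7, 0], 0],
  [[0, -1.7, 0], 0],
])

```text
time_s: 5.2
tool_pos: [439.7, 330.5, 208.9]
orientation: [-2.299, -2.141, 0.001]
force: [0.0, -0.2, -1.4]
grip_width: 42.1
```

Run:
```python
from h import *
go(567+.981*50,20+.192*50,200,101)
c=snap('scene','s3.png');cv2.imwrite('pics/s3c.png',cv2.resize(c['frame'][90:260,330:530],None,fx=3.5,fy=3.5))
np.save('s3.npy',cloud(c))
```

```text
t 5.2 pos [439.7 330.5 208.9] yaw 85.94 down [-0. -0. -1.] F [ 0.  -0.2 -1.4] g 42.1
shift [-7.193  4.93   0.221] turn -0.263 dist mm 349.0 j6 -0.9
```

View pics/s3c.png

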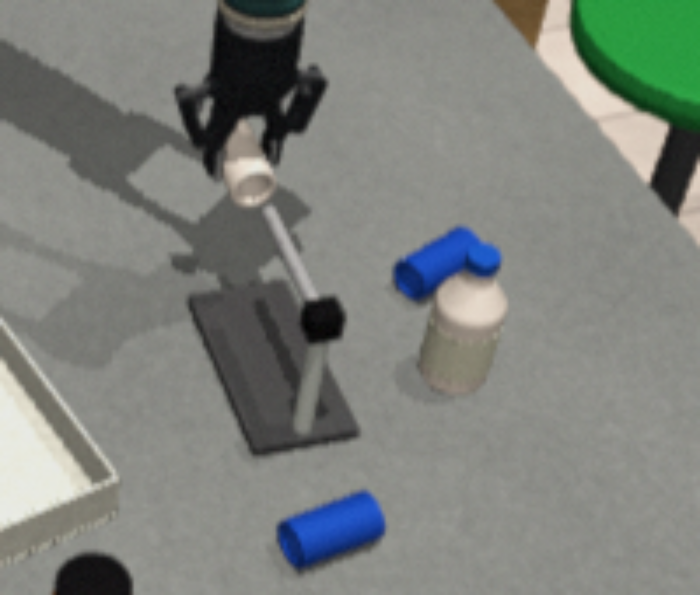

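The sleeve is clear of the rod end (sleeve mouth at crop pixel (252,188), rod tip at (268,208)). Now I'll carry it over the tray.

Call:
drive_tool([
  [[-0.5, 0, 0], 0],
  [[-1.3, 0, 0], -0.04],
  [[-2.1, 0.4, 0], -0.08],
  [[-2.9, 1.0, 0], -0.12],
  [[-3.7, 1.7, 0], -0.16],
  [[-4.5, 2.4, 0], -0.2],
  [[-5.2, 3.0, 0], -0.24],
  [[-5.2, 3.0, 0], -0.26],
])

```text
time_s: 6.05
tool_pos: [548.4, 109.9, 209.4]
orientation: [2.006, 2.415, 0.0]
force: [0.0, 1.1, -0.3]
grip_width: 42.3
```

Run:
```python
from h import *
go(567+.981*50,20+.192*50,200,101)
```

```text
t 6.05 pos [548.4 109.9 209.4] yaw 100.57 down [ 0.002 -0.002 -1.   ] F [ 0.   1.1 -0.3] g 42.3
shift [-2.283  1.295  0.242] turn -0.007 dist mm 105.0 j6 -1.6
```

Call:
drive_tool([
  [[-0.5, 0.3, 0], 0],
  [[-1.2, 0.7, 0], 0],
  [[-1.8, 1.0, 0.1], 0],
  [[-2.2, 1.2, 0.2], 0],
  [[-2.28, 1.29, 0.24], 0],
  [[-2.28, 1.29, 0.24], 0],
  [[-2.28, 1.29, 0.24], 0],
])

```text
time_s: 6.75
tool_pos: [612.7, 35.2, 199.0]
orientation: [-2.002, -2.42, 0.001]
force: [0.0, -0.6, -0.2]
grip_width: 42.6
```

Run:
```python
from h import *
go(567+.981*50,20+.192*50,100,101)
c=snap('scene','s4.png');cv2.imwrite('pics/s4c.png',cv2.resize(c['frame'][90:290,220:420],None,fx=3,fy=3))
W=cloud(c)
m=(abs(W[...,0]-616)<60)&(abs(W[...,1]-30)<60)&(W[...,2]>80)&(W[...,2]<175)&(c['frame'].min(2)>130)
q=W[m];print(len(q),q.min(0),q.max(0),np.percentile(q[:,2],[2,98]))
(cx,cy),sz,a=cv2.minAreaRect(q[:,:2].astype(np.float32));print(cx,cy,sz,a)
```

```text
t 6.75 pos [612.7  35.2 199. ] yaw 100.8 down [-0.001  0.    -1.   ] F [ 0.  -0.6 -0.2] g 42.6
shift [-0.155  0.059  2.475] turn -0.003 dist mm 99.0 j6 -1.74
198 [592.65292635  17.52203748 117.46992888] [653.83718711  58.9588349  165.16606065] [120.74078849 163.51282959]
625.1070556640625 34.08943176269531 (59.48503112792969, 37.981285095214844) 14.578567504882812
```

View pics/s4c.png

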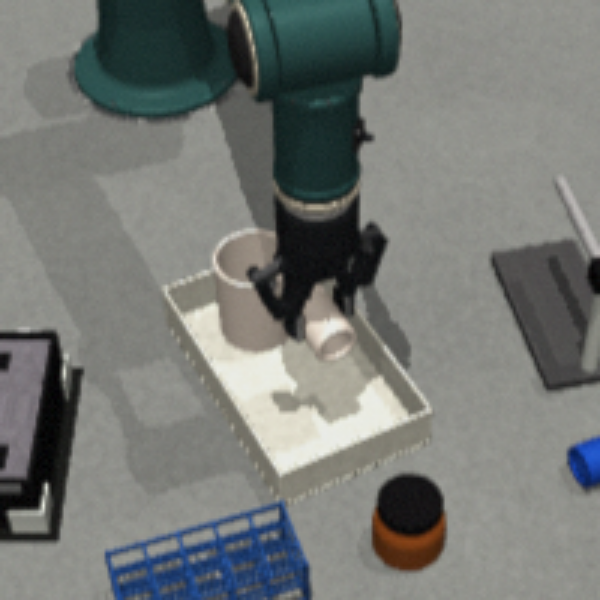

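The sleeve is held level above the free half of the tray, at crop pixel (325,325). Now lowering.

Call:
drive_tool([
  [[-0.15, 0.06, 0.3], 0],
  [[-0.15, 0.06, 0.7], 0],
  [[-0.15, 0.06, 1.2], 0],
  [[-0.15, 0.06, 1.7], 0],
  [[-0.15, 0.06, 2.1], 0],
  [[-0.15, 0.06, 2.3], 0],
  [[-0.15, 0.06, 2.4], 0],
  [[-0.15, 0.06, 2.4], 0],
])

```text
time_s: 7.6
tool_pos: [616.8, 29.1, 102.8]
orientation: [-2.002, -2.42, 0.001]
force: [0.0, -0.2, -1.1]
grip_width: 42.1
```

Call:
drive_tool([
  [[0, 0, 0.08], 0],
  [[0, 0, 0.16], 0],
  [[0, 0, 0.22], 0],
  [[0, 0, 0.28], 0],
  [[0, 0, 0.32], 0],
  [[0, 0, 0.32], 0],
])

```text
time_s: 8.2
tool_pos: [616.7, 29.0, 90.2]
orientation: [-2.003, -2.42, 0.001]
force: [0.2, -0.3, -1.1]
grip_width: 42.6
```

Call:
drive_tool([
  [[0, 0, 0.05], 0],
  [[0, 0, 0.05], 0],
  [[0, 0, 0.08], 0],
  [[0, 0, 0.08], 0],
])

```text
time_s: 8.6
tool_pos: [616.9, 29.0, 87.2]
orientation: [-2.003, -2.42, 0.0]
force: [0.0, -0.4, -1.0]
grip_width: 42.2
```

Call:
drive_tool([
  [[0, 0, 0.04], 0],
  [[0, 0, 0.04], 0],
  [[0, 0, 0.07], 0],
  [[0, 0, 0.07], 0],
])

```text
time_s: 9.0
tool_pos: [617.2, 29.0, 86.0]
orientation: [2.003, 2.42, 0.0]
force: [-2.8, -0.2, 7.8]
grip_width: 42.0
```

Call:
drive_tool([
  [[0, 0, -0.03], 0],
  [[0, 0, -0.03], 0],
  [[0, 0, -0.03], 0],
])

```text
time_s: 9.3
tool_pos: [617.2, 29.1, 86.0]
orientation: [2.003, 2.42, 0.001]
force: [-0.1, 0.1, 3.3]
grip_width: 42.2
```

Call:
drive_tool([
  [[0, 0, 0], 0],
  [[0, 0, 0], 0],
  [[0, 0, 0], 0],
  [[0, 0, 0], 0],
  [[0, 0, 0], 0],
], grip=64)

```text
time_s: 9.8
tool_pos: [616.8, 29.0, 85.6]
orientation: [-2.003, -2.42, 0.0]
force: [-0.5, -0.3, 0.7]
grip_width: 64.0
```

Call:
drive_tool([
  [[0, 0, -0.2], 0],
  [[0, 0, -0.6], 0],
  [[0, 0, -1.2], 0],
  [[0, 0, -2.0], 0],
  [[0, 0, -3.0], 0],
  [[0, 0, -4.0], 0],
  [[0, 0, -4.0], 0],
])

```text
time_s: 10.5
tool_pos: [621.2, 29.1, 255.6]
orientation: [1.995, 2.411, 0.015]
force: [0.4, -0.2, 1.1]
grip_width: 64.0
```

Run:
```python
from h import *
go(562.4,-310.8,330,100)
c=snap('scene','s5.png');cv2.imwrite('pics/s5c.png',cv2.resize(c['frame'][90:290,170:420],None,fx=3,fy=3))
W=cloud(c)
X=(W-[567,20,0])@np.array([[.981,-.192,0],[.192,.981,0],[0,0,1]])
m=(X[...,0]>-15)&(X[...,0]<130)&(abs(X[...,1])<78)&(X[...,2]>14)&(X[...,2]<60)
q=X[m];print(len(q),q.min(0),q.max(0),np.percentile(q[:,2],[2,98]))
print(cv2.minAreaRect(q[:,:2].astype(np.float32)))
# case detail
c=snap('top','t5.png');cv2.imwrite('pics/t5c.png',cv2.resize(c['frame'][160:260,350:470],None,fx=5,fy=5))
```

```text
t 10.5 pos [621.2  29.1 255.6] yaw 100.78 down [ 0.015  0.    -1.   ] F [ 0.4 -0.2  1.1] g 64.0
shift [-8.077 -3.005 -1.883] turn 0.014 dist mm 353.0 j6 -1.75
349 [  7.69281003 -25.40649839  14.28151732] [91.76512665 18.61491766 53.76131318] [15.76371798 51.1633669 ]
((49.64052963256836, -3.190296173095703), (83.80992126464844, 43.5965461730957), 0.8619746565818787)
```

View pics/s5c.png

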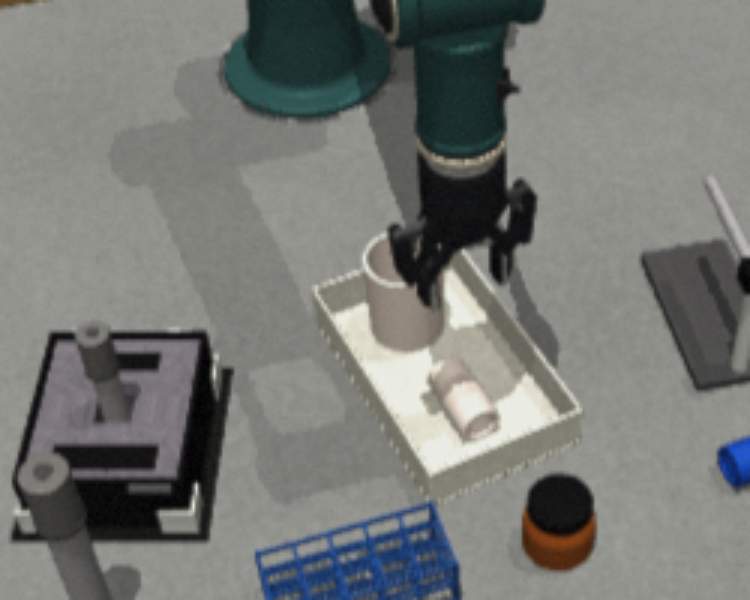

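View pics/t5c.png

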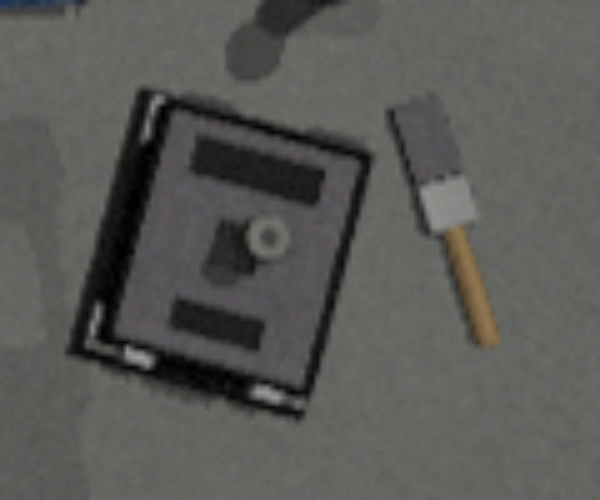

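The sleeve lies in the tray at tray coordinates (50, -3), with its top near 48 mm. The probe head ring is at top-view crop pixel (268,238). Moving to the probe.

Call:
drive_tool([
  [[-0.4, -0.15, -0.6], 0.05],
  [[-1.4, -0.5, -1.1], 0.14],
  [[-2.5, -0.9, -1.1], 0.24],
  [[-3.6, -1.3, -1.1], 0.34],
  [[-4.7, -1.7, -1.1], 0.44],
  [[-5.8, -2.1, -1.1], 0.54],
  [[-6.9, -2.5, -1.1], 0.64],
  [[-7.5, -2.8, -1.1], 0.71],
], grip=85)

```text
time_s: 11.4
tool_pos: [561.4, -289.5, 288.0]
orientation: [-2.722, -1.565, 0.003]
force: [0.4, 0.4, 0.8]
grip_width: 85.0
```

Run:
```python
from h import *
go(562.5,-310.6,285,60)
```

```text
t 11.4 pos [ 561.4 -289.5  288. ] yaw 59.78 down [-0.003  0.    -1.   ] F [0.4 0.4 0.8] g 85.0
shift [-0.441  0.289  0.075] turn -0.004 dist mm 21.0 j6 -1.56
```

Call:
drive_tool([
  [[-0.2, 0.13, 0.05], 0],
  [[-0.44, 0.29, 0.07], 0],
  [[-0.44, 0.29, 0.07], 0],
  [[-0.44, 0.29, 0.07], 0],
  [[-0.44, 0.29, 0.07], 0],
])

```text
time_s: 11.9
tool_pos: [564.7, -306.3, 286.8]
orientation: [-2.717, -1.576, -0.0]
force: [-0.1, -0.4, 0.6]
grip_width: 84.9
```

Run:
```python
from h import *
go(562.5,-310.6,209,60)
c=snap('scene','s6.png');cv2.imwrite('pics/s6c.png',cv2.resize(c['frame'][130:280,130:280],None,fx=4,fy=4))
W=cloud(c);w=W[(abs(W[...,0]-562)<25)&(abs(W[...,1]+310)<25)&(W[...,2]>128)&(W[...,2]<190)]
from scipy.optimize import least_squares
t=w[w[:,2]>175];print(cv2.minEnclosingCircle(t[:,:2].astype(np.float32)),t.mean(0))
s=w[w[:,2]<172];f=least_squares(lambda p:np.hypot(s[:,0]-p[0],s[:,1]-p[1])-16,[562,-310],loss='soft_l1');print(f.x)
```

```text
t 11.9 pos [ 564.7 -306.3  286.8] yaw 60.21 down [-0.     0.001 -1.   ] F [-0.1 -0.4  0.6] g 84.9
shift [-0.122  0.005  1.945] turn 0.004 dist mm 78.0 j6 -1.59
((561.7115478515625, -310.5133056640625), 15.997021675109863) [ 562.63819017 -310.54470496  179.10897631]
[ 559.46378391 -310.16981388]
```

View pics/s6c.png

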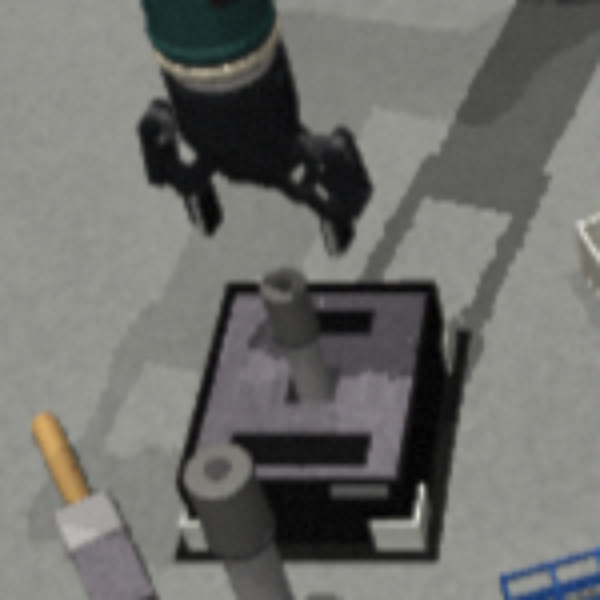

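The in-case probe head is at crop pixel (285,280), between the jaws. Its centre comes out near (562, -310.5) with the top at about 178 mm, which matches the given size. Descending.

Call:
drive_tool([
  [[-0.12, 0, 0.1], 0],
  [[-0.12, 0, 0.3], 0],
  [[-0.12, 0, 0.6], 0],
  [[-0.12, 0, 0.9], 0],
  [[-0.12, 0, 1.2], 0],
  [[-0.12, 0, 1.5], 0],
  [[-0.12, 0, 1.5], 0],
  [[-0.12, 0, 1.5], 0],
])

```text
time_s: 12.75
tool_pos: [561.7, -311.7, 226.2]
orientation: [-2.718, -1.573, 0.001]
force: [0.7, -0.0, -0.2]
grip_width: 85.0
```

Run:
```python
from h import *
go(562.2,-310.5,209,60)
```

```text
t 12.75 pos [ 561.7 -311.7  226.2] yaw 60.1 down [-0.001  0.001 -1.   ] F [ 0.7 -0.  -0.2] g 85.0
shift [ 0.033 -0.005  0.43 ] turn 0.002 dist mm 17.0 j6 -1.59
```

Call:
drive_tool([
  [[0.03, 0, 0.2], 0],
  [[0.03, 0, 0.4], 0],
  [[0.03, 0, 0.4], 0],
  [[0.03, 0, 0.4], 0],
])

```text
time_s: 13.15
tool_pos: [562.4, -310.7, 210.5]
orientation: [-2.719, -1.573, 0.001]
force: [-0.6, -0.2, 0.4]
grip_width: 85.1
```

Call:
drive_tool([
  [[0, 0, 0], 0],
  [[0, 0, 0], 0],
  [[0, 0, 0], 0],
  [[0, 0, 0], 0],
  [[0, 0, 0], 0],
  [[0, 0, 0], 0],
  [[0, 0, 0], 0],
  [[0, 0, 0], 0],
], grip=20)

```text
time_s: 13.95
tool_pos: [562.6, -311.1, 211.2]
orientation: [2.719, 1.573, -0.0]
force: [-0.8, -2.4, 1.0]
grip_width: 30.8
```

Run:
```python
from h import *
go(562.2,-310.5,209,60)
print(sensors.sense()['ft_torque'])
```

```text
t 13.95 pos [ 562.6 -311.1  211.2] yaw 60.11 down [ 0.    -0.001 -1.   ] F [-0.8 -2.4  1. ] g 30.8
shift [ 0.008 -0.015  0.055] turn 0.002 dist mm 2.0 j6 -1.59
[-0.41002736  0.24464314  0.01129199]
```

Call:
drive_tool([
  [[0, 0, 0], -0.14],
  [[0, 0, -0.01], -0.28],
  [[0, 0, -0.01], -0.14],
  [[0, 0, -0.024], 0],
  [[0, 0, -0.038], 0.14],
  [[0, 0, -0.052], 0.28],
  [[0, 0, -0.052], 0.14],
  [[0, 0, -0.066], 0],
])

```text
time_s: 14.75
tool_pos: [562.2, -310.7, 212.2]
orientation: [-2.715, -1.579, 0.001]
force: [0.3, -2.0, -4.5]
grip_width: 30.6
```

```bash
cat > chk.py <<'E'
from h import *
go(562.2,-310.5,209,60)
print(sensors.sense()['ft_torque'])
import sys
c=snap('scene');W=cloud(c)
T0=np.load('scene0.npy')
# case top height change: foam region pixels
X=W-[562,-310.5,0];r=np.hypot(X[...,0],X[...,1])
X0=T0-[562,-310.5,0];
m=(r>35)&(r<95)&(X[...,2]>50)&(X[...,2]<100)&(abs(X0[...,2]-W[...,2])<20)&(X0[...,2]>60)
print('case dz',np.median((W-T0)[...,2][m]).round(2),m.sum())
if len(sys.argv)>1: cv2.imwrite('pics/'+sys.argv[1],cv2.resize(c['frame'][110:280,130:330],None,fx=3.5,fy=3.5))
E
python3 chk.py p1.png
```

```text
t 14.75 pos [ 562.2 -310.7  212.2] yaw 60.38 down [-0.001  0.001 -1.   ] F [ 0.3 -2.  -4.5] g 30.6
shift [ 0.003 -0.002  0.08 ] turn 0.007 dist mm 3.0 j6 -1.6
[-0.43140734 -0.19659408 -0.1839784 ]
case dz -0.06 1746
```

View pics/p1.png

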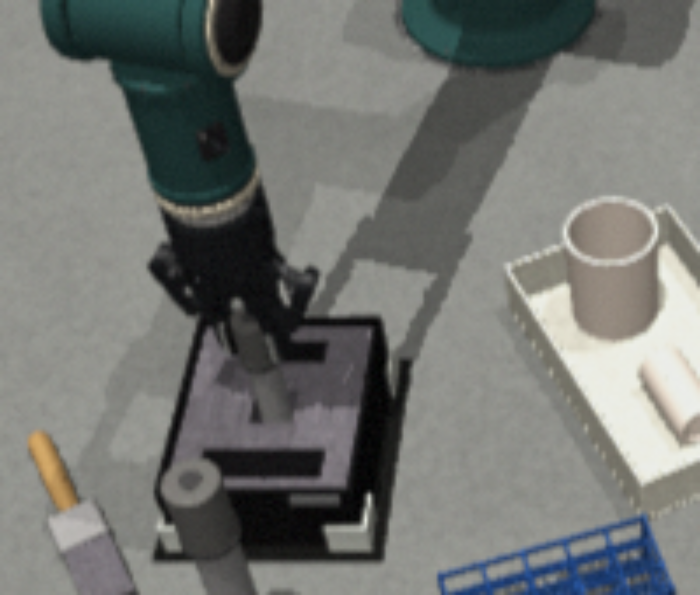

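The head is gripped (crop pixel (250,335)) and the case is still down. I'll keep twisting.

Call:
drive_tool([
  [[0, 0, -0.014], -0.14],
  [[0, 0, -0.028], -0.28],
  [[0, 0, -0.028], -0.14],
  [[0, 0, -0.042], 0],
  [[0, 0, -0.058], 0.14],
  [[0, 0, -0.072], 0.28],
  [[0, 0, -0.072], 0.14],
  [[0, 0, -0.086], 0],
])

```text
time_s: 15.6
tool_pos: [562.2, -310.6, 215.5]
orientation: [-2.716, -1.576, 0.001]
force: [-0.1, -1.6, -6.1]
grip_width: 30.9
```

Call:
drive_tool([
  [[0, 0, -0.014], -0.14],
  [[0, 0, -0.028], -0.28],
  [[0, 0, -0.028], -0.14],
  [[0, 0, -0.042], 0],
  [[0, 0, -0.058], 0.14],
  [[0, 0, -0.072], 0.28],
  [[0, 0, -0.072], 0.14],
  [[0, 0, -0.086], 0],
])

```text
time_s: 16.4
tool_pos: [562.1, -310.6, 219.0]
orientation: [-2.716, -1.576, 0.001]
force: [0.8, -1.7, -6.1]
grip_width: 31.0
```

```bash
python3 chk.py p2.png
```

```text
t 16.4 pos [ 562.1 -310.6  219. ] yaw 60.23 down [-0.001  0.001 -1.   ] F [ 0.8 -1.7 -6.1] g 31.0
shift [0.003 0.    0.25 ] turn 0.004 dist mm 10.0 j6 -1.59
[-0.43280804 -0.24519502 -0.1986527 ]
case dz -0.05 1758
```

View pics/p2.png

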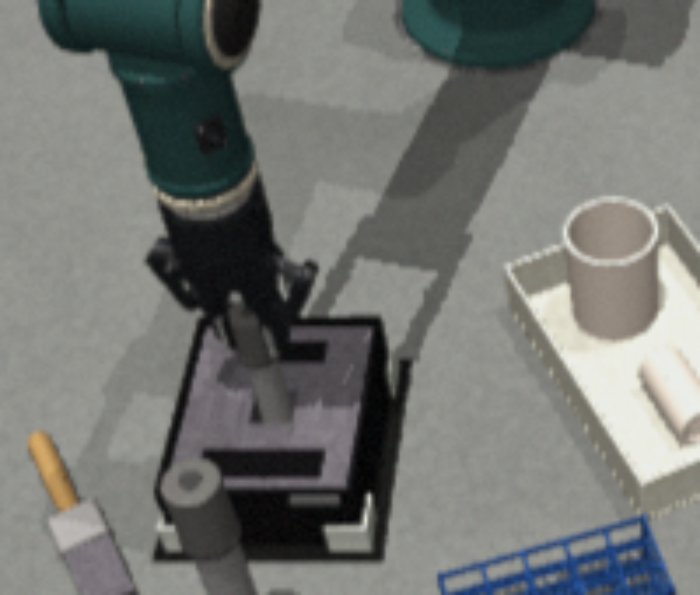

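The case is unmoved and the probe is rising with the tool. Continuing.

Call:
drive_tool([
  [[0, 0, -0.014], -0.14],
  [[0, 0, -0.028], -0.28],
  [[0, 0, -0.028], -0.14],
  [[0, 0, -0.042], 0],
  [[0, 0, -0.058], 0.14],
  [[0, 0, -0.072], 0.28],
  [[0, 0, -0.072], 0.14],
  [[0, 0, -0.086], 0],
])

```text
time_s: 17.25
tool_pos: [562.1, -310.6, 222.6]
orientation: [-2.718, -1.573, 0.001]
force: [0.5, -1.8, -6.0]
grip_width: 30.9
```

Call:
drive_tool([
  [[0, 0, -0.014], -0.14],
  [[0, 0, -0.028], -0.28],
  [[0, 0, -0.028], -0.14],
  [[0, 0, -0.042], 0],
  [[0, 0, -0.058], 0.14],
  [[0, 0, -0.072], 0.28],
  [[0, 0, -0.072], 0.14],
  [[0, 0, -0.086], 0],
])

```text
time_s: 18.05
tool_pos: [562.1, -310.6, 226.1]
orientation: [-2.718, -1.573, 0.001]
force: [0.7, -2.0, -5.6]
grip_width: 31.0
```

Call:
drive_tool([
  [[0, 0, -0.014], -0.14],
  [[0, 0, -0.028], -0.28],
  [[0, 0, -0.028], -0.14],
  [[0, 0, -0.042], 0],
  [[0, 0, -0.058], 0.14],
  [[0, 0, -0.072], 0.28],
  [[0, 0, -0.072], 0.14],
  [[0, 0, -0.086], 0],
])

```text
time_s: 18.85
tool_pos: [562.2, -310.6, 229.6]
orientation: [-2.718, -1.573, 0.001]
force: [0.6, -1.1, -6.0]
grip_width: 30.7
```

```bash
python3 chk.py p3.png
```

```text
t 18.85 pos [ 562.2 -310.6  229.6] yaw 60.12 down [-0.001  0.001 -1.   ] F [ 0.6 -1.1 -6. ] g 30.7
shift [0.002 0.001 0.514] turn 0.002 dist mm 21.0 j6 -1.59
[-0.41063363 -0.20440892 -0.1686314 ]
case dz -0.07 1802
```

Call:
drive_tool([
  [[0, 0, -0.014], -0.14],
  [[0, 0, -0.028], -0.28],
  [[0, 0, -0.028], -0.14],
  [[0, 0, -0.042], 0],
  [[0, 0, -0.058], 0.14],
  [[0, 0, -0.072], 0.28],
  [[0, 0, -0.072], 0.14],
  [[0, 0, -0.086], 0],
])

```text
time_s: 19.7
tool_pos: [562.2, -310.6, 233.2]
orientation: [-2.719, -1.571, 0.001]
force: [0.1, -0.9, -5.9]
grip_width: 30.7
```

Call:
drive_tool([
  [[0, 0, -0.014], -0.14],
  [[0, 0, -0.028], -0.28],
  [[0, 0, -0.028], -0.14],
  [[0, 0, -0.042], 0],
  [[0, 0, -0.058], 0.14],
  [[0, 0, -0.072], 0.28],
  [[0, 0, -0.072], 0.14],
  [[0, 0, -0.086], 0],
])

```text
time_s: 20.5
tool_pos: [562.4, -310.2, 237.3]
orientation: [-2.719, -1.571, -0.0]
force: [0.0, 0.4, -0.9]
grip_width: 30.9
```

Call:
drive_tool([
  [[0, 0, -0.014], -0.14],
  [[0, 0, -0.028], -0.28],
  [[0, 0, -0.028], -0.14],
  [[0, 0, -0.042], 0],
  [[0, 0, -0.058], 0.14],
  [[0, 0, -0.072], 0.28],
  [[0, 0, -0.072], 0.14],
  [[0, 0, -0.086], 0],
])

```text
time_s: 21.3
tool_pos: [562.4, -310.2, 240.8]
orientation: [-2.719, -1.571, -0.0]
force: [0.5, -0.5, -3.2]
grip_width: 30.3
```

```bash
python3 chk.py p4.png
```

```text
t 21.3 pos [ 562.4 -310.2  240.8] yaw 60.04 down [-0.001  0.001 -1.   ] F [ 0.5 -0.5 -3.2] g 30.3
shift [-0.011  0.001  0.794] turn 0.001 dist mm 32.0 j6 -1.59
[-0.00932772  0.03461419 -0.04474106]
case dz -0.1 1815
```

View pics/p4.png

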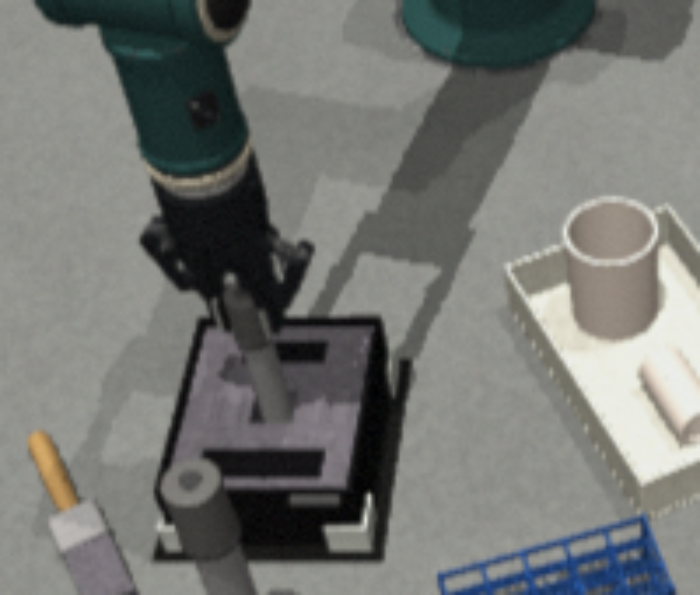

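The probe is loose: the force is now only its weight and the case is still down. Lifting straight up.

Call:
drive_tool([
  [[-0.01, 0, -0.05], 0],
  [[-0.01, 0, -0.12], 0],
  [[-0.01, 0, -0.2], 0],
  [[-0.01, 0, -0.3], 0],
  [[-0.01, 0, -0.45], 0],
  [[-0.01, 0, -0.6], 0],
  [[-0.01, 0, -0.8], 0],
  [[-0.01, 0, -1.0], 0],
])

```text
time_s: 22.15
tool_pos: [562.4, -311.2, 282.0]
orientation: [2.719, 1.573, 0.0]
force: [-0.5, 0.3, -1.0]
grip_width: 30.6
```

Call:
drive_tool([
  [[0, 0, -0.2], 0],
  [[0, 0, -0.4], 0],
  [[0, 0, -0.7], 0],
  [[0, 0, -1.0], 0],
  [[0, 0, -1.35], 0],
  [[0, 0, -1.35], 0],
  [[0, 0, -1.35], 0],
])

```text
time_s: 22.85
tool_pos: [562.6, -311.3, 336.0]
orientation: [2.718, 1.573, 0.001]
force: [-0.7, 0.4, -1.9]
grip_width: 30.6
```

```bash
python3 chk.py p5.png; python3 -c "
from h import *
go(484,3.5,335,60)"
```

```text
t 22.85 pos [ 562.6 -311.3  336. ] yaw 60.1 down [ 0.001 -0.001 -1.   ] F [-0.7  0.4 -1.9] g 30.6
shift [ 0.012 -0.024  3.175] turn 0.002 dist mm 127.0 j6 -1.59
[-0.01234964 -0.00291973  0.02311288]
case dz 0.0 1833
t 22.9 pos [ 562.3 -311.1  335. ] yaw 60.1 down [-0.  0. -1.] F [-0.2  0.1 -3. ] g 30.6
shift [ 5.843e+00 -5.616e+00  1.000e-03] turn 0.002 dist mm 324.0 j6 -1.59
```

View pics/p5.png

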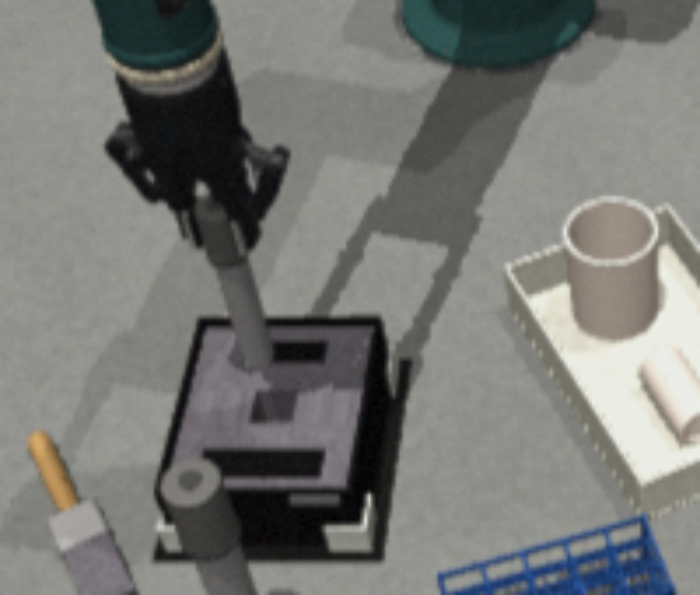

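The probe is clear of the cutout (tip at crop pixel (257,365)) and the case is in place. Moving to the beaker.

Call:
drive_tool([
  [[0.3, -0.29, 0], 0],
  [[0.9, -0.86, 0], 0],
  [[1.6, -1.54, 0], 0],
  [[2.3, -2.2, 0], 0],
  [[3.0, -2.9, 0], 0],
  [[3.7, -3.56, 0], 0],
  [[4.4, -4.2, 0], 0],
  [[4.9, -4.7, 0], 0],
])

```text
time_s: 23.7
tool_pos: [495.3, -44.8, 334.2]
orientation: [-2.717, -1.574, 0.001]
force: [0.8, 0.3, -2.4]
grip_width: 30.9
```

```bash
python3 -c "
from h import *
go(484,3.5,335,60)"
```

```text
t 23.7 pos [495.3 -44.8 334.2] yaw 60.16 down [-0.002  0.001 -1.   ] F [ 0.8  0.3 -2.4] g 30.9
shift [ 0.906 -0.846 -0.019] turn 0.003 dist mm 50.0 j6 -1.19
```

Call:
drive_tool([
  [[0.3, -0.28, 0], 0],
  [[0.6, -0.56, 0], 0],
  [[0.8, -0.75, 0], 0],
  [[0.85, -0.8, 0], 0],
  [[0.85, -0.8, 0], 0],
  [[0.85, -0.8, 0], 0],
])

```text
time_s: 24.3
tool_pos: [486.3, -2.5, 335.0]
orientation: [2.719, 1.573, -0.001]
force: [0.6, -0.1, -2.0]
grip_width: 30.8
```

Run:
```python
from h import *
go(484,3.5,235,60)
c=snap('scene');cv2.imwrite('pics/b1.png',cv2.resize(c['frame'][90:240,230:400],None,fx=4,fy=4))
W=cloud(c);W=W[~np.isnan(W).any(-1)]
for z in range(125,225,12):
    m=(np.hypot(W[:,0]-484,W[:,1]-3.5)<45)&(abs(W[:,2]-z)<6);q=W[m]
    if len(q): print(z,len(q),q[:,0].max().round(1),q[:,1].min().round(1),q[:,1].max().round(1),q[:,1].mean().round(1))
q=W[(np.hypot(W[:,0]-484,W[:,1]-3.5)<50)&(abs(W[:,2]-108)<6)]
from scipy.optimize import least_squares
print(least_squares(lambda p:np.hypot(q[:,0]-p[0],q[:,1]-p[1])-p[2],[484,3.5,39],loss='soft_l1').x)
```

```text
t 24.3 pos [486.3  -2.5 335. ] yaw 60.09 down [-0. -0. -1.] F [ 0.6 -0.1 -2. ] g 30.8
shift [ 0.102 -0.125  2.499] turn 0.001 dist mm 100.0 j6 -1.1
137 19 498.4 -14.0 9.2 -2.9
149 24 499.9 -14.2 10.1 -3.6
161 24 499.1 -13.9 6.3 -3.9
173 22 498.8 -13.9 7.8 -4.1
185 25 504.1 -14.1 7.6 -5.0
197 28 500.2 -14.1 9.0 -3.1
209 27 500.0 -14.4 9.8 -3.8
221 29 498.6 -13.9 9.9 -3.1
[483.25242536   3.77683659  39.33065606]
```

View pics/b1.png

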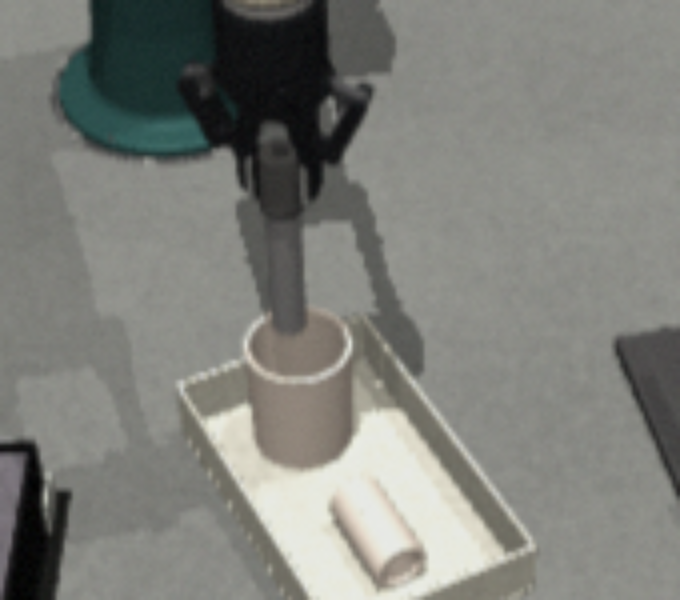

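The probe hangs upright above the beaker mouth, tip at crop pixel (290,330), with the sleeve lying in the tray at (375,535). Centring it and lowering.

Call:
drive_tool([
  [[0.1, -0.12, 0], 0],
  [[0.1, -0.12, 0.2], 0],
  [[0.1, -0.12, 0.5], 0],
  [[0.1, -0.12, 0.9], 0],
  [[0.1, -0.12, 1.4], 0],
  [[0.1, -0.12, 1.9], 0],
  [[0.1, -0.12, 2.3], 0],
  [[0.1, -0.12, 2.6], 0],
])

```text
time_s: 25.15
tool_pos: [482.9, 3.7, 228.5]
orientation: [-2.718, -1.572, 0.004]
force: [-0.1, 0.4, -1.8]
grip_width: 30.2
```

Call:
drive_tool([
  [[0, 0, 0.1], 0],
  [[0, 0, 0.2], 0],
  [[0, 0, 0.28], 0],
  [[0, 0, 0.34], 0],
  [[0, 0, 0.34], 0],
  [[0, 0, 0.34], 0],
])

```text
time_s: 25.75
tool_pos: [484.4, 3.8, 217.9]
orientation: [2.719, 1.573, 0.001]
force: [0.1, -0.1, -2.3]
grip_width: 30.8
```

Call:
drive_tool([
  [[0, 0, 0.05], 0],
  [[0, 0, 0.08], 0],
  [[0, 0, 0.1], 0],
  [[0, 0, 0.1], 0],
])

```text
time_s: 26.15
tool_pos: [484.0, 3.8, 213.3]
orientation: [-2.719, -1.573, 0.0]
force: [-0.9, 0.3, -1.8]
grip_width: 30.9
```

Call:
drive_tool([
  [[0, 0, 0.03], 0],
  [[0, 0, 0.05], 0],
  [[0, 0, 0.05], 0],
])

```text
time_s: 26.45
tool_pos: [484.4, 3.7, 212.1]
orientation: [2.719, 1.573, 0.001]
force: [-0.4, -0.1, 2.2]
grip_width: 30.8
```

Call:
drive_tool([
  [[0, 0, 0], 0],
  [[0, 0, 0], 0],
  [[0, 0, 0], 0],
  [[0, 0, 0], 0],
  [[0, 0, 0], 0],
], grip=60)

```text
time_s: 26.95
tool_pos: [484.1, 3.8, 211.5]
orientation: [-2.719, -1.573, 0.0]
force: [0.3, 0.4, -0.7]
grip_width: 60.2
```

Call:
drive_tool([
  [[0, 0, -0.1], 0],
  [[0, 0, -0.3], 0],
  [[0, 0, -0.6], 0],
  [[0, 0, -1.0], 0],
  [[0, 0, -1.5], 0],
  [[0, 0, -2.1], 0],
  [[0, 0, -2.8], 0],
  [[0, 0, -3.4], 0],
])

```text
time_s: 27.75
tool_pos: [484.3, 3.8, 350.4]
orientation: [2.718, 1.573, 0.003]
force: [-0.1, 0.5, 0.2]
grip_width: 60.0
```

Call:
drive_tool([
  [[0, 0, 0], 0],
  [[0, 0, 0], 0],
  [[0, 0, 0], 0],
  [[0, 0, 0], 0],
  [[0, 0, 0], 0],
])

```text
time_s: 28.25
tool_pos: [483.6, 3.8, 346.3]
orientation: [-2.718, -1.573, 0.003]
force: [0.0, 0.1, -0.1]
grip_width: 60.2
```

```bash
python3 chk.py
python3 - <<'E'
from h import *
go(484,3.5,235,60)
c=snap('scene','f1.png')
W=cloud(c);W=W[~np.isnan(W).any(-1)]
for z in range(115,190,10):
    m=(np.hypot(W[:,0]-484,W[:,1]-3.5)<35)&(abs(W[:,2]-z)<5);q=W[m]
    if len(q): print(z,len(q),q[:,0].max().round(1),q[:,1].min().round(1),q[:,1].max().round(1),q[:,1].mean().round(1))
X=(W-[567,20,0])@np.array([[.981,-.192,0],[.192,.981,0],[0,0,1]])
q=X[(X[:,0]>-15)&(X[:,0]<130)&(abs(X[:,1])<78)&(X[:,2]>14)&(X[:,2]<60)];print(cv2.minAreaRect(q[:,:2].astype(np.float32)),np.percentile(q[:,2],97))
E
```

```text
t 28.25 pos [483.6   3.8 346.3] yaw 60.1 down [-0.002  0.    -1.   ] F [ 0.   0.1 -0.1] g 60.2
shift [-5.829  5.628  3.426] turn 0.002 dist mm 352.0 j6 -1.09
[ 0.04145994 -0.02426964  0.07004223]
case dz -0.09 1834
t 28.3 pos [483.7   3.8 346.4] yaw 60.1 down [-0.002  0.    -1.   ] F [-0.8  0.   0. ] g 59.9
shift [1.000e-03 1.500e-02 2.786e+00] turn 0.002 dist mm 111.0 j6 -1.09
115 16 498.3 -8.5 15.6 3.2
125 15 495.6 -8.0 19.0 3.0
135 30 499.2 -11.8 20.4 2.0
145 17 498.1 -10.6 14.5 1.8
155 23 500.8 -10.9 15.7 0.6
165 29 499.9 -10.9 16.8 1.3
175 63 501.1 -11.2 17.8 3.8
185 18 498.2 -9.7 18.2 4.1
((50.38424301147461, -2.96246337890625), (43.15961837768555, 85.29143524169922), 89.9659652709961) 50.65690505367241
```

View pics/f1.png

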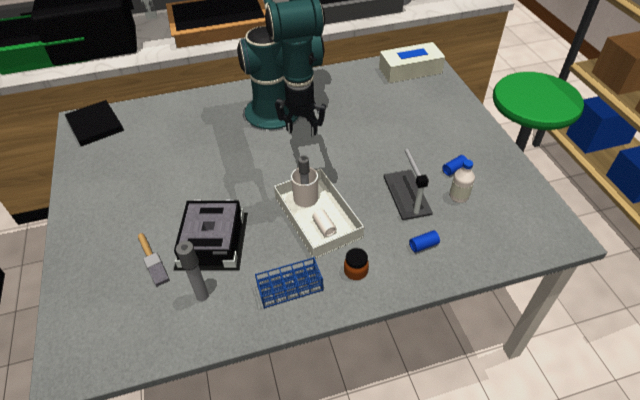

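The last picture shows the probe standing upright in the beaker (305,165), the sleeve lying in the tray (323,223), the case down (208,232), the bystanders where they were, and the gripper clear above. I'm handing the job in.

Run:
```python
from h import *
s=sensors.sense();print(s['time_s'],abs(s['qd']).max(),s['force'])
print(order.sign_off())
```

```text
28.35 0.005579934226094825 [-0.68009649 -0.51641257  0.34113661]
the job is handed in; nothing more can be done
None
```

The sleeve and the probe are both in the wash tray and released. I handed the job in at about 28 s of the 72 s allowed; sign-off reports no verdict.

- **Sleeve:** I slid it off the open end of the rod and lowered it, still held, until it touched the tray floor. It lies level at about (50, −3) mm in the tray's frame. Its measured top is about 50 mm, against 48 mm expected.
- **Probe:** I drew it out with ±0.28 rad twists, the shaft's rim moving about 2.5 to 3 times as fast as the rise. The pull at the checks stayed at about 6 N. I then set it down in the beaker until the tip touched the floor. It stands upright near the beaker's centre, with its top at about 180 mm.
- **Case:** the camera showed no lift, within 0.1 mm, at each check during the twisting and at the end. I did not measure it between checks.
- **Bystanders:** in the last picture the bottle, rack, jar and brush look where they were. I judged this by eye and did not measure it.
- **Robot:** the gripper was open and about 65 mm clear of the probe's top, with no contact force at hand-in beyond the sensor noise.

No check failed. The only disagreement was a side fit of the probe head that came out 2 to 3 mm off the fit of its top. I used the top fit, and the grip centred well.

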